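# Crank one blank out of the router's feeder

### The job

Feed exactly one blue blank onto the delivery deck: by its upright handles, turn the red flywheel steadily anticlockwise (seen from above) through exactly one full turn, until its white mark is back at the yellow pointer, and leave it standing there with nothing held. The bridge over the wheel blocks a hand that stays on one handle, so change over to the other handle half-way. Do not run the wheel on into a second turn or wind it backwards, do not touch the blanks, do not strike the bridge, and leave the other things where they are.

Things in the scene. Friction and masses are not known exactly. Their poses are not given: they have to be found in the camera images.
- feeder: Hand-cranked blank feeder, fixed, on a grey board 240 x 530 x 18 mm. Origin: at table height on the flywheel's upright axis; board from y -200 to +330 mm, x +-120 mm in its own axes. Own +y is the feeding direction: pusher, magazine at y = 170 mm, open delivery deck to y = 310 mm (deck top 50 mm above the table). Own z is up.
- magazine (a point): Centre of the magazine's floor, on the deck. The magazine (clear sides, aluminium strips) is 60 mm square outside, its top 110 mm above the table, and holds a stack of four blue blanks.
- pointer (a point): Yellow pointer on a black bracket, 118 mm above the table at the top, 90 mm from the axis on the feeder's -x side, just outside the wheel's rim. Fixed.
- bridge: Fixed aluminium portal with the wheel's upper bearing. In feeder axes (same origin) its arm, 24 mm wide, 174 to 188 mm above the table, runs over the wheel from y -15 to the crossbeam at y 105..125 mm (130 mm long in x); 20 mm legs at x +-55, y 115 mm. The handles pass under the arm with 8 mm to spare; a gripper holding one from above cannot.
- flywheel (a joint): Turn of the flywheel, rad: 0 at the start (white mark at the yellow pointer), growing anticlockwise seen from above, the working direction; 6.283 is one full turn. No stop or click at home: it can run on to 7.6 and back to -0.6. Friction of about 0.15 N m (2.3 N at a handle) keeps it where it is left.
- wheel_hub (a point): Centre of the upper face of the red flywheel (170 mm diameter, 18 mm thick, upper face 114 mm above the table), on its axis. A hub of 44 mm diameter stands 12 mm above that face, and a 16 mm shaft goes from it up to the bridge.
- wheel_mark (a point): White mark on the rim of the flywheel's upper face, 85 mm from the axis, on the line from the axis through handle A. It faces the yellow pointer when the wheel is home.
- grip_a (a point): Handle A: an upright black handle, 24 mm diameter, that spins freely on a pin on the flywheel 65 mm from the axis, on the side of the white mark. It reaches from 122 to 166 mm above the table. The point is on its axis, 152 mm above the table.
- grip_b (a point): Handle B: the same as handle A, diametrically opposite on the wheel.
- pusher (a joint): Travel of the flat steel pusher, m: 0 when home, about 0.076 fully forward at half a turn of the wheel, and back to 0 at a full turn. Driven by the wheel only, through a crank rod under it.
- blank0: Blue plastic blank, 50 x 50 x 12 mm, 30 g, slippery, the lowest of the stack in the magazine. Origin: centre of its underside. The stroke slides it along +y under the magazine's front onto the delivery deck, to about y = 231 mm in feeder axes.
- blank1: The second blank, same size. When the pusher has gone home it drops to the deck, at y = 170 mm in feeder axes, ready for the next stroke.
- blank2: The third blank of the stack, same size.
- blank3: The top blank of the stack, same size.
- collet_nut: Bystander: steel collet nut, a 28 mm disc 18 mm high, standing on the feeder's base board near its end away from the magazine.
- screwdriver: Bystander: screwdriver lying on the table.
- wrench: Bystander: wrench lying on the table.
- spray_can: Bystander: spray can, 56 mm diameter, 160 mm high.
- step_block: Bystander: orange stepped clamping block, 40 x 30 x 26 mm, standing on the feeder's base board beside the delivery deck.
- mug: Bystander: white mug, 80 mm wide, 90 mm high.
- mouse: Bystander: black computer mouse, 100 x 58 x 28 mm.
- brush: Bystander: bench brush lying on the table.

How it is judged:
By the outcome, as a careful person would: the job done as asked, in the order asked, and still so for the second after the job is handed in, with the robot touching nothing.
It also fails if it takes over 61 s, if anything falls off the work surface, if the arm or the gripper's body presses on something with over 40 N, if the wrist force passes 120 N, or if a joint passes its speed limit or range.

### The arm

A 6-joint arm with a two-finger parallel gripper is mounted at the origin on the work surface. World frame = base frame: x ahead of the robot, y to its left, z up, the work surface at z = 0. Lengths are in m, angles in rad, forces in N, time in s.
With the tool pointing down it reaches from about 0.375 to 0.925 m from the base axis. Payload 5.7 kg.
Tool frame: the origin (TCP) lies midway between the tips of the shut fingers; the grasp point (between the pads) lies 19 mm behind it; z points along the fingers, x is the direction in which the jaws open and shut, and the axes are right-handed (so a half turn about z gives the same grasp; the last joint's range is limited). The gripper opens to 88 mm and grips with 3 to 60 N. Pads are 20 mm wide; open, the fingers measure 115 mm over their backs; the gripper's body (75 mm by 178 mm) begins 61 mm behind the grasp point.
Start: joints at [1.049, 0.359, 1.51, -0, 1.272, -0.115], TCP at [0.237, 0.551, 0.223] pointing down, gripper open.
Joint ranges: [-2.97, 2.97], [-1.01, 2.36], [0.21, 2.38], [-0.96, 4.11], [0.2, 2.71], [-2.98, 2.98]. Speed limits (rad/s): [2.39, 2.39, 3.14, 3.14, 3.14, 3.14].

### API

Orientations are given as a unit quaternion [x, y, z, w].
In Python, from bench import move_ptp, servo_line, goto_joints, move_gripper, sleep, inverse_kinematics, capture, PlanningError, close_job, spot_in, silhouettes, current_clock, current_joint_pos, current_qvel, current_joint_torque, current_position, current_orientation, current_force, current_torque, current_finger_gap gives the robot as it stands. Calls block until the motion is done:
- move_ptp(position, orientation): joint-space move of the TCP to a pose.
- servo_line(position, orientation=None, rate=0.15, contact_N=None): straight line of the TCP; orientation=None keeps the orientation; rate is the mean speed in m/s. With contact_N (N) it stops when the force on the tool has changed by that much, and returns True; else False.
- goto_joints(angles): joint-space move.
- move_gripper(opening): finger opening in m; the grip force is fixed at half the most; returns when the fingers have stopped.
- sleep(seconds).
- inverse_kinematics(position, orientation): joint angles nearest the present ones, or None.
- capture(name): name is "scene" or "top" or "wrist"; returns a dict with "image" (480x640x3 uint8, blue, green, red), "range_z" (480x640 float32, m along the optical axis (not along the pixel's ray), 0 where there is no reading), "intrinsics" (3x3 intrinsics, pixels), "k1" (the pictures are not rectified: a ray, as slopes to the right and down, at radius r is drawn at 1 + k1 r^2 times it, then the intrinsics apply), "R" (3x3) and "t" (3): a world point X has camera coordinates R X + t. Camera axes: x right, y down, z forward; pixel columns grow to the right and rows downward; lengths in m; the calibration is good to about 2 mm. A picture is of the moment at which its call begins.
A pose or a line that the arm cannot do raises PlanningError and nothing moves.
- close_job(): hands the job in, once; it reports no verdict.
Trained networks look in the newest picture that a camera, given by its name, has taken for a name from the list of things; names that differ only in an ending like _2 or _b are one class to them, and where a whole thing is asked for, a point or a joint stands for the part that bears it (a point fixed in the world has none). Each returns a list of dicts, best first, with "conf" (0 to 1); they miss things now and then, are a little off and sometimes report something else, mostly with a low value. They report only what shows in the picture. A call takes as long as a camera call.
- spot_in(camera, query): "xy" ([column, row] in pixels, amid what is visible of it).
- silhouettes(camera, query): "region" (480x640 bool, what is visible of it) and "xy" ([column, row] in pixels, amid what is visible of it).
Readings, each from a call of its own:
- current_clock(): time.
- current_joint_pos(): joint angles.
- current_qvel(): joint speeds.
- current_joint_torque(): joint torques, N m.
- current_position(): TCP position.
- current_orientation(): TCP orientation.
- current_force(): force on the tool from outside, world axes, zero at the start.
- current_torque(): the same for the moment, N m.
- current_finger_gap(): finger opening in m.
Only numpy, scipy, OpenCV 4.12 (cv2) and the standard library are available. Lean on these libraries where they do the work, as an engineer would, in place of code of your own. Each camera call takes 0.05 s, during which the arm holds its last target. There are 200 camera calls.

## Working session

There is one attempt and no reset: what is moved stays moved. The work goes in short steps, each a Python script; the robot and the scene stay as the last script left them, time stands still between calls to the robot, and variables do not carry over. Pictures are saved under pics/ and viewed, about 8 in all and at most 12, crops included, and the job is handed in when it is done.

```bash
ls; mkdir -p pics; cat > h.py <<'E'
import numpy as np, cv2
from bench import *
def px2w(c,uv,z=None,depth=None):
    K=c["intrinsics"];d=np.array([(uv[0]-K[0,2])/K[0,0],(uv[1]-K[1,2])/K[1,1]])
    s=d.copy()
    for _ in range(10): s=d/(1+c["k1"]*(s@s))
    r=c["R"].T@np.array([s[0],s[1],1]); o=-c["R"].T@c["t"]
    if z is not None: return o+r*(z-o[2])/r[2]
    return o+r*depth
def w2px(c,X):
    p=c["R"]@np.array(X)+c["t"]; s=p[:2]/p[2]; s=s*(1+c["k1"]*(s@s))
    K=c["intrinsics"]; return np.array([K[0,0]*s[0]+K[0,2],K[1,1]*s[1]+K[1,2]])
E
python3 - <<'E'
from h import *
Z=dict(wheel_hub=.126,wheel_mark=.114,grip_a=.152,grip_b=.152,magazine=.11,pointer=.118,flywheel=.114,bridge=.188,collet_nut=.036,step_block=.044,spray_can=.16,mug=.09,mouse=.028,feeder=.018)
for cam in("top","scene"):
    c=capture(cam); cv2.imwrite(f"pics/{cam}0.png",c["image"])
    print(cam,"cam at",(-c["R"].T@c["t"]).round(3))
    for n in Z:
        for s in spot_in(cam,n)[:2]:
            print(n,round(s["conf"],2),np.round(s["xy"]),px2w(c,s["xy"],Z[n]).round(3))
print(current_clock(),current_orientation())
E
```

```text
pics
top cam at [0.327 0.003 1.747]
wheel_hub 0.83 [333. 218.] [ 0.58  -0.014  0.126]
wheel_mark 0.64 [334. 218.] [ 0.583 -0.018  0.114]
wheel_mark 0.32 [145. 237.] [0.541 0.529 0.114]
grip_a 0.73 [314. 233.] [0.535 0.039 0.152]
grip_a 0.5 [322. 198.] [0.636 0.014 0.152]
grip_b 0.73 [314. 233.] [0.535 0.039 0.152]
grip_b 0.5 [322. 198.] [0.636 0.014 0.152]
magazine 0.89 [315. 235.] [0.534 0.038 0.11 ]
pointer 0.87 [315. 233.] [0.54  0.039 0.118]
flywheel 0.92 [335. 218.] [ 0.584 -0.02   0.114]
bridge 0.75 [304. 226.] [0.55  0.067 0.188]
bridge 0.41 [482. 204.] [ 0.602 -0.427  0.188]
collet_nut 0.45 [366. 183.] [ 0.701 -0.118  0.036]
step_block 0.67 [249. 237.] [0.543 0.24  0.044]
step_block 0.59 [155. 284.] [0.409 0.52  0.044]
spray_can 0.57 [193. 191.] [0.664 0.381 0.16 ]
mouse 0.57 [142. 236.] [0.554 0.568 0.028]
feeder 0.63 [315. 234.] [0.549 0.04  0.018]
scene cam at [0.887 0.591 1.17 ]
wheel_mark 0.76 [299. 241.] [0.593 0.006 0.114]
grip_a 0.69 [290. 244.] [0.63  0.023 0.152]
grip_a 0.39 [313. 215.] [ 0.529 -0.03   0.152]
grip_b 0.69 [290. 244.] [0.63  0.023 0.152]
grip_b 0.39 [313. 215.] [ 0.529 -0.03   0.152]
magazine 0.83 [326. 266.] [0.566 0.109 0.11 ]
pointer 0.68 [321. 266.] [0.581 0.107 0.118]
pointer 0.35 [295. 240.] [ 0.603 -0.001  0.118]
flywheel 0.76 [296. 240.] [ 0.598 -0.     0.114]
flywheel 0.41 [352. 267.] [0.506 0.148 0.114]
collet_nut 0.61 [297. 243.] [ 0.58  -0.035  0.036]
collet_nut 0.36 [315. 214.] [ 0.483 -0.1    0.036]
step_block 0.7 [355. 315.] [0.553 0.249 0.044]
step_block 0.35 [357. 269.] [0.473 0.129 0.044]
spray_can 0.59 [345. 379.] [0.689 0.404 0.16 ]
mug 0.59 [462. 376.] [0.423 0.526 0.09 ]
mouse 0.72 [426. 422.] [0.545 0.567 0.028]
feeder 0.72 [325. 266.] [0.54  0.064 0.018]
1.5 [ 8.35375987e-01  5.49678960e-01 -1.61907542e-05  2.31104657e-05]
```

```bash
python3 - <<'E'
import cv2,numpy as np
a=cv2.imread("pics/top0.png")[150:300,220:420]; b=cv2.imread("pics/scene0.png")[180:330,240:440]
cv2.imwrite("pics/c0.png",cv2.resize(a,None,fx=4,fy=4,interpolation=2)); cv2.imwrite("pics/c1.png",cv2.resize(b,None,fx=4,fy=4,interpolation=2))
E
```

```text
(no output)
```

View pics/c0.png

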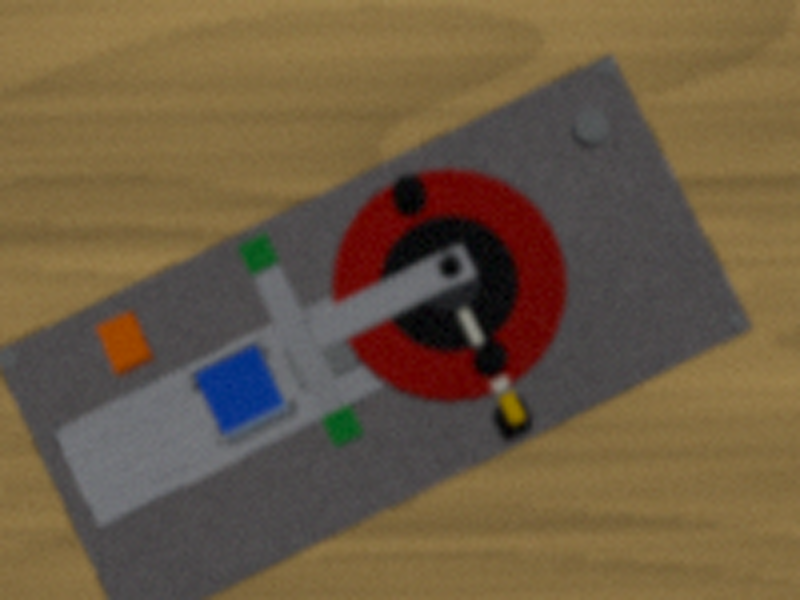

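View pics/c1.png

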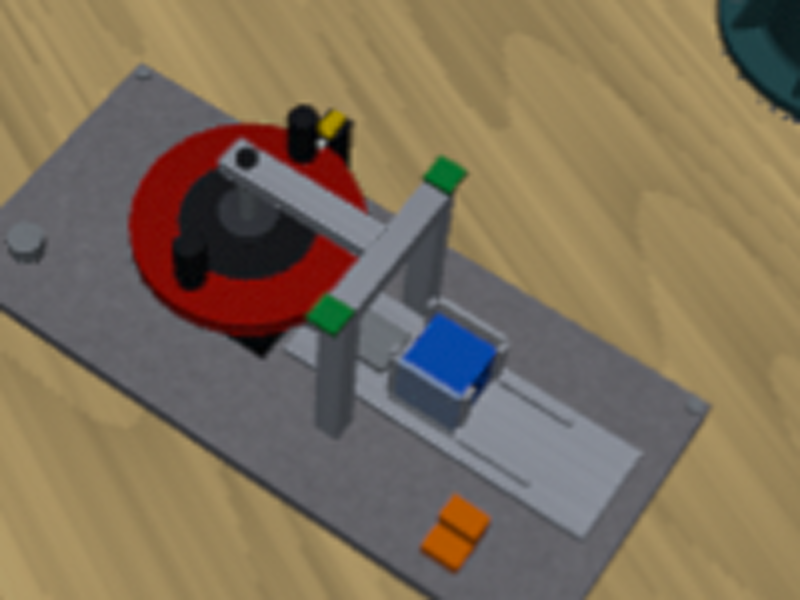

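The top crop shows the wheel centre at about (332,221), handle A next to the mark and pointer at (342,239), and B at (322,198). The green leg caps and board corners are clear in both views. I'll fit the feeder pose from these.

```bash
python3 - <<'E'
from h import *
from scipy.optimize import least_squares
import json
ob={"top":[((-65,0,166),(490,355)),((65,0,166),(409,192)),((0,0,188),(450,266)),((55,115,188),(257,252)),((-55,115,188),(342,425)),((120,-200,18),(610,57)),((-120,-200,18),(750,325)),((120,330,18),(0,350))],
"scene":[((-65,0,166),(303,113)),((65,0,166),(190,241)),((0,0,188),(246,157)),((55,115,188),(330,313)),((-55,115,188),(445,174)),((-120,-200,18),(143,65)),((-120,330,18),(710,405))]}
off={"top":(220,150),"scene":(240,180)}
C={k:capture(k) for k in ob}
def res(p,ks=("top","scene")):
    c,s=np.cos(p[2]),np.sin(p[2]);R=np.array([[c,-s,0],[s,c,0],[0,0,1]]);r=[]
    for k in ks:
        for X,u in ob[k]:
            r+=list(w2px(C[k],R@(np.array(X)/1e3)+[p[0],p[1],0])-((np.array(u)+.5)/4-.5+off[k]))
    return np.array(r)
for ks in(("top","scene"),("top",),("scene",)):
    s=least_squares(lambda p:res(p,ks),[.57,0,.4],loss="soft_l1");print(ks,s.x.round(4),np.degrees(s.x[2]));print(s.fun.reshape(-1,2).round(1).tolist())
    if len(ks)==2: json.dump(list(s.x),open("pose.json","w")); p=s.x
# IK reach check over sweep, both grasp yaw choices
from scipy.spatial.transform import Rotation as Ro
for flip in(0,np.pi):
    for a in np.radians([180,225,270,315,360]):
        w=a+p[2]; yaw=w+np.pi/2+flip # jaws tangential
        q=(Ro.from_euler("z",yaw)*Ro.from_euler("x",np.pi)).as_quat()
        P=[p[0]+.065*np.cos(w),p[1]+.065*np.sin(w),.131]
        j=inverse_kinematics(P,q);print(flip,np.degrees(a).round(),None if j is None else np.round(j,2))
E
```

```text
('top', 'scene') [ 0.5757 -0.0111  0.4306] 24.673497573686795
[[0.1, 0.0], [-0.1, -0.4], [-0.1, 0.3], [2.0, 4.3], [-2.0, -3.4], [0.4, -1.1], [0.7, 0.8], [-2.2, 0.3], [0.0, 0.3], [-0.5, 0.2], [0.1, 0.3], [2.3, -2.3], [-2.5, 3.6], [-0.3, -1.5], [0.5, -0.1]]
('top',) [ 0.5759 -0.0112  0.4324] 24.777092144548327
[[0.2, -0.0], [-0.1, -0.4], [-0.1, 0.3], [2.0, 4.3], [-1.9, -3.4], [0.3, -1.2], [0.8, 0.6], [-2.1, 0.4]]
('scene',) [ 0.5756 -0.0112  0.4284] 24.545269059141322
[[0.1, 0.3], [-0.5, 0.1], [0.1, 0.2], [2.2, -2.3], [-2.6, 3.6], [-0.2, -1.6], [0.4, 0.0]]
0 180.0 [-0.21  0.35  1.79 -0.    1.    0.93]
0 225.0 [-0.25  0.4   1.71 -0.    1.04  0.1 ]
0 270.0 [-0.23  0.46  1.6  -0.    1.09 -0.66]
0 315.0 [-0.16  0.5   1.52 -0.    1.12 -1.38]
0 360.0 [-0.08  0.5   1.53  0.    1.12 -2.08]
3.141592653589793 180.0 [-0.21  0.35  1.79  0.    1.   -2.21]
3.141592653589793 225.0 None
3.141592653589793 270.0 [-0.23  0.46  1.6   0.    1.09  2.48]
3.141592653589793 315.0 [-0.16  0.5   1.52  0.    1.12  1.76]
3.141592653589793 360.0 [-0.08  0.5   1.53 -0.    1.12  1.06]
```

```bash
cat >> h.py <<'E'
import json
from scipy.spatial.transform import Rotation as Ro
p=json.load(open("pose.json"))
def hp(a,z,r=.065):
    "TCP pose at feeder angle a (deg), jaws tangential"
    w=np.radians(a)+p[2]
    return [p[0]+r*np.cos(w),p[1]+r*np.sin(w),z],(Ro.from_euler("z",w+np.pi/2)*Ro.from_euler("x",np.pi)).as_quat()
E
python3 - <<'E'
from h import *
x=current_position(); servo_line([x[0],x[1],.30],rate=.3)
move_ptp(*hp(180,.28)); move_gripper(.06)
c=capture("wrist"); im=c["image"].copy()
for a in(180,0):
    P,_=hp(a,.166); u=w2px(c,P); print(a,u.round(1)); cv2.circle(im,tuple(int(v) for v in u.round()),4,(0,255,255),-1)
print((-c["R"].T@c["t"]).round(3),current_position(),current_clock())
for s in spot_in("wrist","grip_a"): print(s["conf"],s["xy"],px2w(c,s["xy"],.152).round(4))
cv2.imwrite("pics/w1.png",im); print(hp(180,0)[0],hp(0,0)[0])
E
```

```text
180 [314.8 236.1]
0 [314.4  68.3]
[ 0.588 -0.006  0.442] [ 0.51666976 -0.03826459  0.28002466] 5.0083
0.69 [316.4, 232.1] [ 0.5171 -0.0396  0.152 ]
0.64 [315.5, 76.4] [0.6323 0.014  0.152 ]
[np.float64(0.5166632861398609), np.float64(-0.03823362054103174), 0] [np.float64(0.6347944638064186), np.float64(0.0160344627410612), 0]
```

View pics/w1.png

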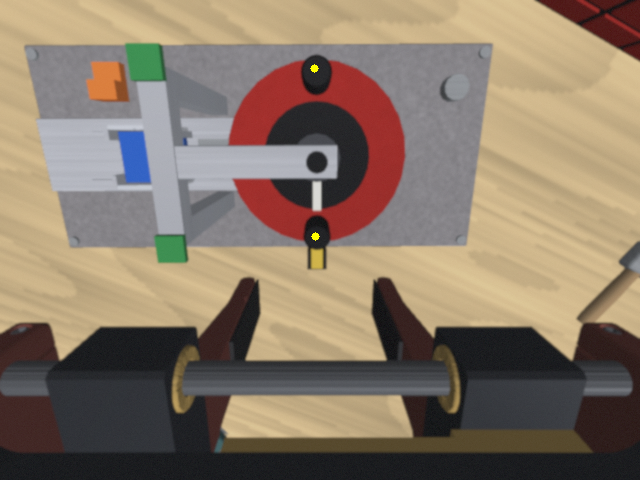

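The projected handle positions (315,236) and (314,68) sit on the handle tops, so I'll grip A and turn the first half.

```bash
cat >> h.py <<'E'
def half(a0,a1,step=15,rate=.06):
    n=int(np.ceil((a1-a0)/step)); fm=0
    for a in np.linspace(a0,a1,n+1)[1:]:
        servo_line(*hp(a,.131),rate=rate); f=np.array(current_force()); fm=max(fm,np.linalg.norm(f))
        print(int(a),f.round(1),round(current_clock(),1))
        if fm>50: print("STOP force"); return False
    return True
E
python3 - <<'E'
from h import *
print(servo_line(*hp(180,.131),rate=.1,contact_N=8),current_position())
print(current_force()); move_gripper(0.0); print(current_finger_gap(),current_force())
if .02<current_finger_gap()<.028:
    half(180,358)
print(current_finger_gap(),current_clock())
c=capture("wrist"); cv2.imwrite("pics/w2.png",c["image"])
c=capture("scene"); cv2.imwrite("pics/s2.png",cv2.resize(c["image"][180:330,240:440],None,fx=4,fy=4,interpolation=2))
E
```

```text
False [ 0.51713266 -0.03832085  0.13155102]
[-0.12710542  0.41108076  0.39118129]
0.02373796545448679 [ 0.44835231 -0.87443111  0.52447224]
194 [ 0.  -2.3  0.9] 7.8
209 [ 0.4 -3.8  1.1] 8.2
224 [ 0.6 -4.9 -0.5] 8.7
239 [ 1.5 -5.2  0.6] 9.1
254 [ 3.2 -5.4 -0.6] 9.5
269 [ 5.  -3.2 -1. ] 10.0
283 [ 4.7 -2.5 -1.3] 10.4
298 [ 5.8 -0.3 -1.5] 10.8
313 [4.5 0.5 0.1] 11.3
328 [3.5 2.1 1.5] 11.7
343 [2.2 2.2 2.6] 12.1
358 [-0.6  4.1  5.1] 12.6
0.023953588127279886 12.5583
```

View pics/s2.png

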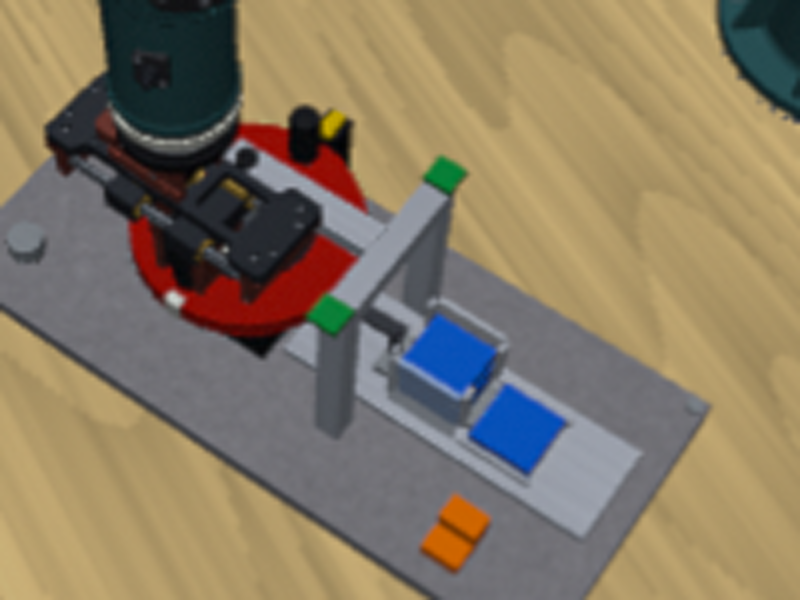

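The first half went well: the blank is on the deck, the mark is at (175,298) on the far side, and forces stayed low. Next is the changeover to B. I'll stop about 2° short of home and check.

```bash
python3 - <<'E'
from h import *
move_gripper(.06); servo_line(hp(358,.26)[0],rate=.2)
move_ptp(*hp(178,.26))
c=capture("wrist"); 
for s in spot_in("wrist","grip_b"): print(round(s["conf"],2),s["xy"],px2w(c,s["xy"],.152).round(4),hp(178,0)[0])
print(servo_line(*hp(178,.131),rate=.1,contact_N=8))
move_gripper(0.0); g=current_finger_gap(); print(g,current_force())
if .02<g<.028: half(178,358)
print(current_finger_gap(),current_clock())
E
```

```text
0.89 [313.6, 69.0] [0.634  0.0139 0.152 ] [np.float64(0.5157523029039021), np.float64(-0.03615573189328299), 0]
0.63 [318.4, 240.9] [ 0.5147 -0.0399  0.152 ] [np.float64(0.5157523029039021), np.float64(-0.03615573189328299), 0]
False
0.023322970275612476 [ 0.24060114 -1.90879835 -0.24574318]
193 [ 0.6 -2.6  0.9] 19.4
208 [-0.7 -3.5  1.7] 19.8
223 [ 0.4 -4.8  1.9] 20.2
238 [ 1.6 -5.5  1. ] 20.7
253 [ 3.1 -4.3  0.3] 21.1
268 [ 4.4 -2.6 -0.7] 21.5
283 [ 5.1 -1.9 -0.3] 22.0
298 [ 5.6 -0.  -0.1] 22.4
313 [5.3 1.5 1.6] 22.8
328 [4.5 1.8 3.3] 23.3
343 [2.2 1.4 5.3] 23.7
358 [0.6 3.1 5.7] 24.1
0.02381591463116792 24.1417
```

```bash
python3 - <<'E'
from h import *
servo_line(*hp(359.8,.131),rate=.03); sleep(.3); print(current_force())
move_gripper(.06); servo_line(hp(359.8,.28)[0],rate=.2); move_ptp(*hp(180,.28)); sleep(.3)
c=capture("wrist"); im=c["image"]; old=cv2.imread("pics/w1.png")
cv2.imwrite("pics/w3.png",np.hstack([cv2.resize(i[150:280,240:400],None,fx=2.5,fy=4,interpolation=2) for i in(old,im)]))
cv2.imwrite("pics/w3f.png",im)
for r,n in(((55,95,295,335),"B"),((165,212,300,335),"strip")):
    o=old[r[0]:r[1],r[2]:r[3]]; n_=im[r[0]-12:r[1]+12,r[2]-15:r[3]+15]
    m=cv2.matchTemplate(n_,o,cv2.TM_CCOEFF_NORMED); _,v,_,l=cv2.minMaxLoc(m); 
    row=m[l[1]];x=l[0];d=(row[x-1]-row[x+1])/(2*(row[x-1]-2*row[x]+row[x+1])) if 0<x<len(row)-1 else 0
    print(n,v,l[0]+d-15,l[1]-12)
# white strip line angle
for i in(old,im):
    g=i[178:212,300:335].min(2); ys,xs=np.nonzero(g>170); f=np.polyfit(ys,xs,1); print(len(ys),f, np.degrees(np.arctan(f[0])))
print(current_position(),current_clock())
E
```

```text
[ 1.02326894 -0.49353131  4.83859687]
B 0.7515777945518494 0.32405663 0
strip 0.9969403147697449 -0.23695278 0
222 [5.36754329e-17 1.65000000e+01] 3.075375771221602e-15
196 [3.41604751e-16 1.60000000e+01] 1.9572510493619685e-14
[ 0.51670327 -0.03821107  0.27999851] 29.2167
```

View pics/w3.png

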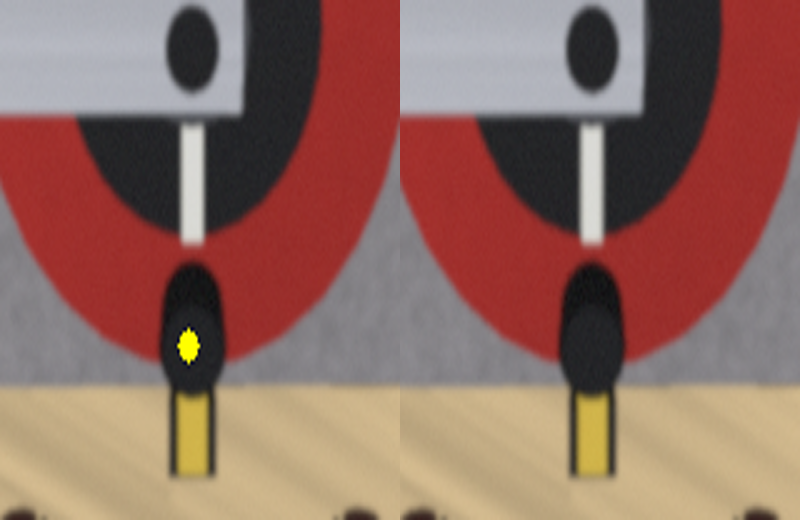

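View pics/w3f.png

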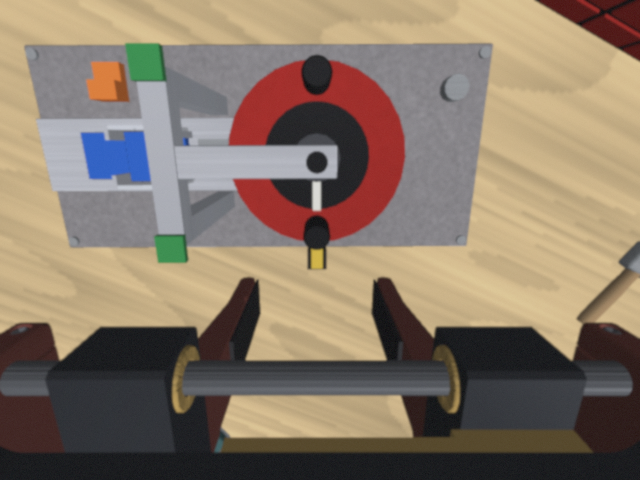

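The wheel is back where it started to within half a pixel: strip at column 317, in line with the pointer. One blank is on the deck, and the nut and step block haven't moved. The gripper is open and clear, so I'm handing in.

```bash
python3 -c "
from h import *
print(current_force(),current_clock()); print(close_job())"
```

```text
[ 0.55034074 -0.10204456  0.18769693] 29.2167
the job is handed in; nothing more can be done
None
```

I turned the flywheel one full anticlockwise turn: the first half by handle A, then a changeover, and the second half by handle B. One blue blank is on the delivery deck. I released the wheel and handed the job in at 29.2 s of the 61 s allowed.

**Wheel at home:** wrist pictures taken from the same pose before and after match to about 0.2–0.5 pixel, well under 1°. The white strip lines up with the yellow pointer.

**Forces:** the tool force I read after each step stayed below about 8 N. The gripper ended open and clear above the wheel, reading about 0.6 N.

**Blanks and other things:** the last picture shows one blank on the deck and the rest of the stack in the magazine. The collet nut and step block are where they were. I didn't compare the things lying on the table before and after, but the arm crossed to the feeder at about 0.3 m height.

**Checks that disagreed:**
- The image match on handle B was poor (0.75), because the first picture had a marker dot drawn over that handle. I relied on the strip match (0.997) instead.
- The bridge leg caps fitted 2–5 pixels off in the pose fit. I put this down to guessing the cap positions, as the handles fitted to within about 0.5 pixel.

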